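# Make up the photometer kit tray

### The arm

A 6-joint arm with a two-finger parallel gripper is mounted at the origin on a cart in front of the work surface, level with it; the furniture and walls round the work are solid. World frame = base frame: x ahead of the robot, y to its left, z up, the work surface at z = 0. Lengths are in m, angles in rad, forces in N, time in s.
With the tool pointing down it reaches from about 0.25 to 0.775 m from the base axis. Payload 4 kg.
Tool frame: the origin (TCP) lies midway between the tips of the shut fingers; the grasp point (between the pads) lies 19 mm behind it; z points along the fingers, y is the line along which they close (so a half turn about z gives the same grasp; the last joint's range is limited). The gripper opens to 85 mm and grips with 20 to 120 N. Pads are 22 mm wide; open, the fingers measure 114 mm over their backs; the gripper's body (76 mm by 85 mm) begins 54 mm behind the grasp point. The pads swing forward as they close: fully open they stand 13 mm farther back than shut.
Start: joints at [1.149, 0.087, 1.371, -0, 1.684, -0.103], TCP at [0.172, 0.522, 0.231] pointing down, gripper open.
Joint ranges: [-3.1, 3.1], [-0.76, 2.03], [0.27, 2.55], [-1.08, 4.22], [0.17, 2.65], [-2.57, 2.57]. Speed limits (rad/s): [2.79, 2.79, 3.14, 3.14, 3.14, 3.14].

### API

Orientations are given as a unit quaternion [x, y, z, w].
In Python, from station import robot gives the robot as it stands.
- The arm moves only by the shell command python3 -m creep 'ROWS' [FORCE]. ROWS is JSON, one flat list of numbers, 5 for each row, row after row: the shift along the world's x, y, z in cm, then the turn about the world's z in degrees, then the opening, from 0 (shut) to 1 (fully open). A call has 1 to 20 rows; each row shifts and turns the commanded pose from where the row before left it; what a row does not reach is not made up. A row lasts 1/12 s, in which the tool goes at most 41.7 mm and 7.16 degrees, less where a joint would pass 70% of its speed; a pose out of reach is approached as far as the arm can. A call with a gripper value outside its range is refused whole. The fingers move at their own pace and stop on an object; FORCE is the grip in N (left out, the last holds). Time passes only in rows, so rows that do not move let the fingers close. It gives the time, the measured TCP pose, the force, the opening and the grip force at its end, in the units of the state.
- robot.get_state(): the state, without advancing time (a new reading comes with each control period).
- robot.read_camera(name): name is "side" or "top"; returns a dict with "img" (384x512x3 uint8, red, green, blue), "K" (3x3 intrinsics, pixels), "xyz" and "attitude" of the camera in the world. Camera axes: x right, y down, z forward; pixel columns grow to the right and rows downward; lengths in m; the calibration is good to about 2 mm. A picture is of the moment at which its call begins. There is no depth.
- robot.hand_in(): hands the job in; it is judged then, once.
The state is a dict: "time_s": time; "joint_positions": joint angles; "joint_vel": joint speeds; "effort": joint torques, N m; "ee_pos": TCP position; "eef_rot": TCP orientation; "ft_force": force on the tool from outside, world axes, zero at the start; "ft_torque": the same for the moment, N m; "finger_gap": opening from 0.0 (shut) to 1.0 (fully open); "grasp_force": force on a finger pad.
Only numpy, scipy, OpenCV 4.12 (cv2) and the standard library are available. Lean on these libraries where they do the work, as an engineer would, in place of code of your own. Each camera call takes 0.05 s, during which the arm holds its last target. There are 200 camera calls.

### The job

Make up the photometer kit in the steel tray: the small bottle upright in the small round nest, the small beaker upright in the large round nest, the timer flat in the square nest and the flat clear fuse box flat in the oblong nest. The large bottle and the large beaker do not belong to the kit: leave them standing where they are.

Things in the scene. Friction and masses are not known exactly. Their poses are not given: they have to be found in the camera images.
- small_bottle: The smaller of the two screw-cap bottles on the worktop: round body 36 mm in diameter up to 55 mm high, then shoulder and cap (19 mm in diameter), 69 mm high in all. Stands upright. Origin: centre of the underside, z up. About 0.05 kg.
- small_beaker: The smaller of the two glass beakers: open, round, 50 mm across the body, 53 mm at the rim, 70 mm high. Stands upright. Origin: centre of the underside, z up. About 0.06 kg.
- bench_timer: Flat square bench timer, white with a display and three keys, 62 x 62 mm, 20 mm high (the case 18 mm), lying flat. Origin: centre of the underside; x and y along its sides, z up. About 0.08 kg. May lie in its nest in any of the four quarter turns.
- fuse_case: Flat clear box of fuses, 40 mm (its x) x 70 mm (its y), 17 mm high, lying flat. Origin: centre of the underside, z up. About 0.06 kg. Either way round in its nest.
- nest_small_round: Low grey plastic nest, fixed on the floor of the fixed steel tray (183 x 323 mm, rim 20 mm high, long side along the nest's y). The four nests stand two by two, 86 mm apart along x, 150 mm along y, turned as the tray is, in changing order. Origin: centre of underside, z up; floor 2 mm thick, rim 3 mm thick, 8 mm high. Round, 53 mm inside, 59 mm outside.
- nest_large_round: Low grey plastic nest, fixed on the floor of the fixed steel tray (183 x 323 mm, rim 20 mm high, long side along the nest's y). The four nests stand two by two, 86 mm apart along x, 150 mm along y, turned as the tray is, in changing order. Origin: centre of underside, z up; floor 2 mm thick, rim 3 mm thick, 8 mm high. Round, 69 mm inside, 75 mm outside.
- nest_square: Low grey plastic nest, fixed on the floor of the fixed steel tray (183 x 323 mm, rim 20 mm high, long side along the nest's y). The four nests stand two by two, 86 mm apart along x, 150 mm along y, turned as the tray is, in changing order. Origin: centre of underside, z up; floor 2 mm thick, rim 3 mm thick, 8 mm high. Square, 78 x 78 mm inside, 84 mm outside, sides along x and y.
- nest_oblong: Low grey plastic nest, fixed on the floor of the fixed steel tray (183 x 323 mm, rim 20 mm high, long side along the nest's y). The four nests stand two by two, 86 mm apart along x, 150 mm along y, turned as the tray is, in changing order. Origin: centre of underside, z up; floor 2 mm thick, rim 3 mm thick, 8 mm high. Oblong, inside 56 mm (its x) x 86 mm (its y), outside 62 x 92 mm.
- large_bottle: Look-alike that stays where it is: the larger screw-cap bottle, 57 mm in diameter, 113 mm high, loose. Origin: centre of the underside, z up.
- large_beaker: Look-alike that stays where it is: the larger glass beaker, 71 mm at the rim, 92 mm high, loose. Origin: centre of the underside, z up.
There are look-alikes about, which are no part of the job. What is shaped like the small_beaker but orange or yellow is not meant.

How it is judged:
By the outcome, as a careful person would: the job done as asked, in the order asked, and still so for the second after the job is handed in, with the robot touching nothing.
It also fails if it takes over 104 s, if anything falls off the work surface, if the arm or the gripper's body presses on something with over 40 N, if the wrist force passes 120 N, or if a joint passes its speed limit or range.

## Working session

There is one attempt and no reset: what is moved stays moved. The work goes in short steps, Python scripts to look and compute and a shell command to move; the robot and the scene stay as the last step left them, time stands still between calls to the robot, and variables do not carry over. Pictures are saved under pics/ and viewed, at most 14 in all, crops included, and the job is handed in when it is done.

```bash
ls; mkdir -p pics; cat > h.py <<'E'
import numpy as np, cv2, json
from station import robot
from scipy.spatial.transform import Rotation as R
def snap(n,f):
    c=robot.read_camera(n); cv2.imwrite(f'pics/{f}.png',cv2.cvtColor(c['img'],cv2.COLOR_RGB2BGR))
    json.dump({k:np.array(c[k]).tolist() for k in('K','xyz','attitude')},open(f'{n}.json','w')); return c
def px(n,u,v,z=0.):
    c=json.load(open(f'{n}.json')); a=np.array(c['attitude'])
    M=R.from_quat(a) if a.size==4 else R.from_matrix(a)
    d=M.apply(np.linalg.inv(c['K'])@[u,v,1]); p=np.array(c['xyz']); return p+d*(z-p[2])/d[2]
def proj(n,P):
    c=json.load(open(f'{n}.json')); M=R.from_quat(c['attitude']) if np.size(c['attitude'])==4 else R.from_matrix(c['attitude'])
    q=np.array(c['K'])@M.inv().apply(np.array(P)-c['xyz']); return q[:2]/q[2]
E
python3 - <<'E'
from h import *
for n in('top','side'):
    c=snap(n,n+'0'); print(n,c['xyz'],c['attitude'],c['K'])
    im=cv2.imread(f'pics/{n}0.png'); cv2.imwrite(f'pics/{n}0b.png',cv2.resize(im,(800,600),interpolation=cv2.INTER_CUBIC))
print(robot.get_state())
E
```

```text
pics
top [ 0.28582999 -0.02298904  1.48298632] [ 0.7132733  -0.69501379  0.06409408 -0.06394513] [[475.42817947   0.         260.72564451]
 [  0.         475.42817947 187.39231688]
 [  0.           0.           1.        ]]
side [0.58606886 0.86441829 1.04548096] [ 0.00969697  0.93541271 -0.3531482  -0.0139779 ] [[477.2379973    0.         252.50943414]
 [  0.         477.2379973  185.71296891]
 [  0.           0.           1.        ]]
{'time_s': 0.1, 'joint_positions': array([ 1.14889383e+00,  8.78956405e-02,  1.37209688e+00,  3.33685631e-07,
        1.68363101e+00, -1.03095555e-01]), 'joint_vel': array([-0.00069403, -0.00139905, -0.00440536,  0.00012538, -0.00115871,
        0.0012926 ]), 'effort': array([ 2.28078374e-03, -3.53014755e+01, -3.14218032e+01, -1.51905911e-04,
        8.05182732e-03,  8.96009965e-06]), 'ee_pos': array([0.17220423, 0.52186971, 0.23025141]), 'eef_rot': array([ 1.58729168e-01,  9.87321640e-01, -9.80611937e-04, -2.63661328e-04]), 'ft_force': array([-0.00470974, -0.23350474,  0.00253315]), 'ft_torque': array([-0.02530169, -0.01406892,  0.00762543]), 'grasp_force': 0.0, 'finger_gap': 0.9974227915943966}
```

View pics/top0b.png

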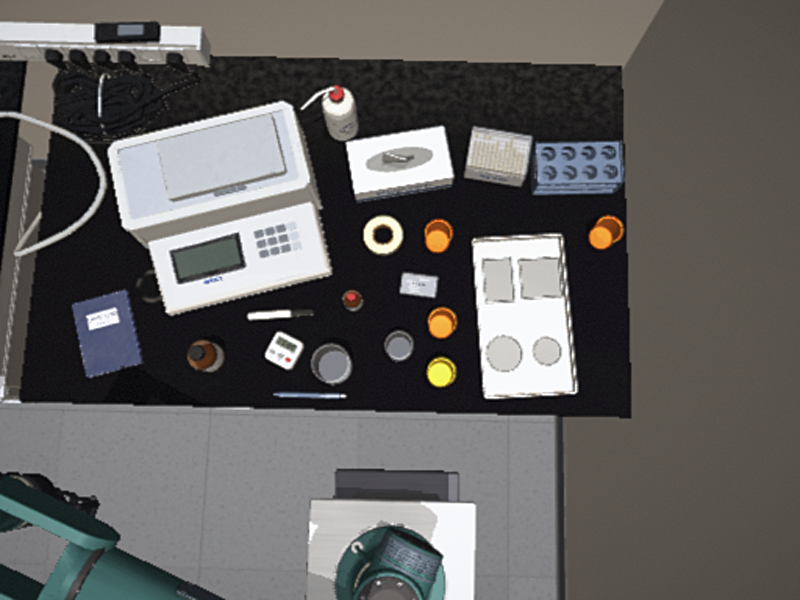

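View pics/side0b.png

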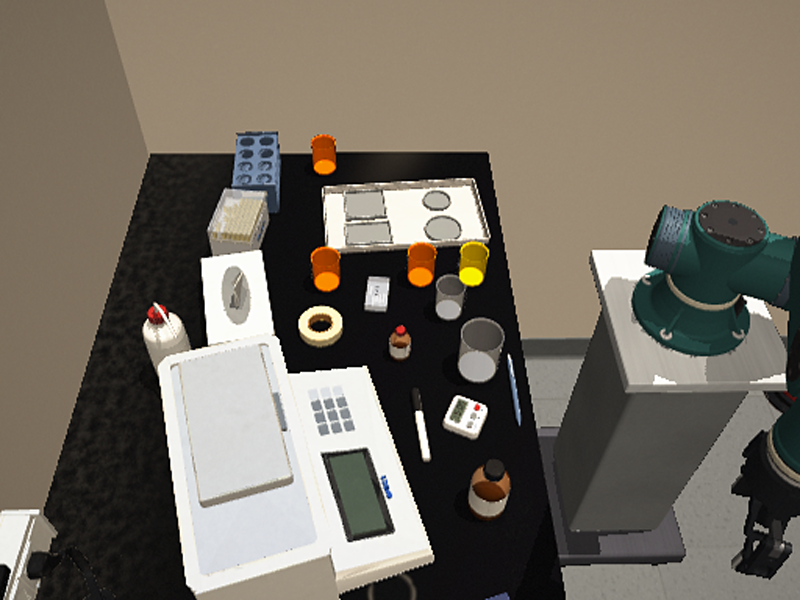

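The top view shows the small bottle at (352,300), the timer at (284,350), the small beaker at (399,345) and the fuse box at (419,285). The tray's nests are oblong (498,280), square (539,278), large round (503,352) and small round (547,350). All pixels are in the 800x600 picture. I'll take enlarged crops next.

```bash
python3 - <<'E'
from h import *
a=cv2.imread('pics/top0.png')[145:265,165:375]; cv2.imwrite('pics/top0c.png',cv2.resize(a,None,fx=3.8,fy=3.8,interpolation=cv2.INTER_CUBIC))
a=cv2.imread('pics/side0.png')[110:290,200:340]; cv2.imwrite('pics/side0c.png',cv2.resize(a,None,fx=3.3,fy=3.3,interpolation=cv2.INTER_CUBIC))
E
```

```text
(no output)
```

View pics/top0c.png

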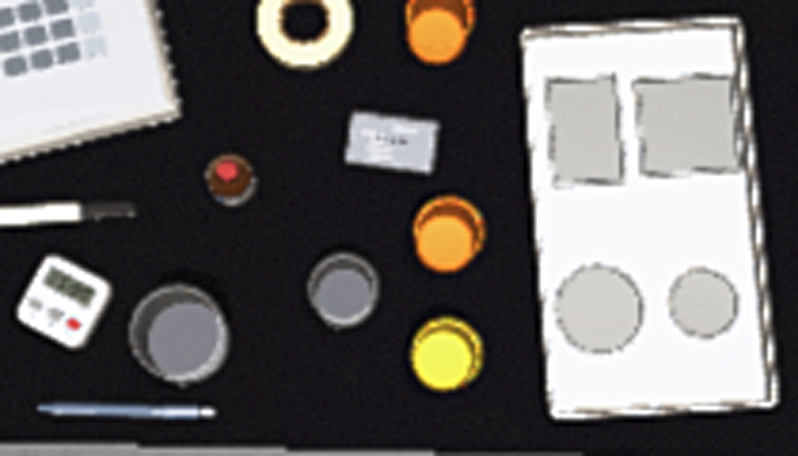

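View pics/side0c.png

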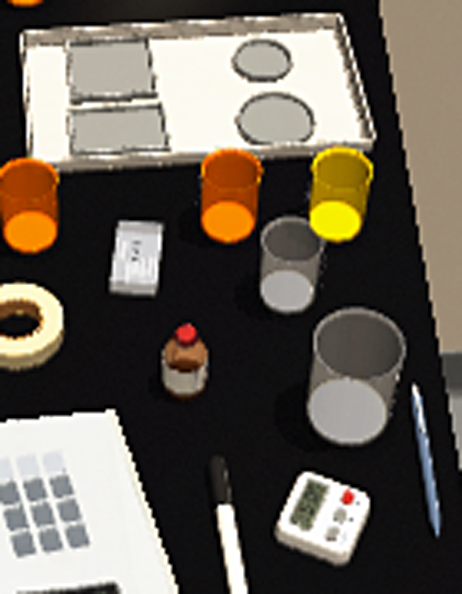

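Crop pixels read, top view:
- **Nests:** large round (599,309), small round (703,302), oblong (585,131), square (688,125).
- **Items:** timer (64,301), fuse box (393,142), bottle cap (228,170), beaker base (345,287).

Crop pixels read, side view:
- **Nests:** large round (276,119), small round (262,61).
- **Items:** timer (322,514), fuse box (137,255), cap (186,333), beaker base (288,290).

```bash
cat >> h.py <<'E'
def T(x,y,z): return px('top',165+(x+.5)/3.8-.5,145+(y+.5)/3.8-.5,z)[:2]
def S(x,y,z): return px('side',200+(x+.5)/3.3-.5,110+(y+.5)/3.3-.5,z)[:2]
E
python3 - <<'E'
from h import *
np.set_printoptions(precision=4,suppress=True)
rows={'large':((599,309),(276,119),.004),'small':((703.5,302),(262,61),.004),'obl':((585,131),(118,129),.004),'sq':((688,125),(111,70),.004),
'timer':((64,301),(322,514),.018),'fuse':((393,142),(137,255),.017),'cap':((228,170),(186,333),.069),'beakbase':((345,287),(288,290),.002),'beakrim':((343,290),(291,240),.07),
'orange2':((444,244),(228,222),.002),'yellow':((442,355),(335,220),.002),'orange1':((436,36),(29,231),.002),'lb_base':((187,340),(347,408),.002)}
for k,(a,b,z) in rows.items(): print(k,T(*a,z),S(*b,z))
def ed(name,f,pts,z):
    P=np.array([f(*p,z) for p in pts]); 
    print(name,[(round(np.linalg.norm(P[i]-P[i-1])*1e3),round(np.degrees(np.arctan2(*(P[i]-P[i-1])[::-1])),1)) for i in range(len(P))])
ed('timT',T,[(48,254),(111,290),(74,349),(17,310)],.018); ed('timS',S,[(308,474),(370,492),(330,558),(278,530)],.018)
ed('fuT',T,[(351,111),(440,121),(434,173),(346,163)],.017); ed('fuS',S,[(121,221),(163,223),(154,290),(110,286)],.017)
ed('tray',T,[(523,31),(741,20),(777,404),(552,417)],.02);ed('trayS',S,[(22,34),(343,16),(373,142),(30,165)],.02)
print(R.from_quat(robot.get_state()['eef_rot']).as_matrix())
E
```

```text
large [ 0.4398 -0.2147] [ 0.4387 -0.219 ]
small [ 0.4478 -0.3005] [ 0.4467 -0.3016]
obl [ 0.5885 -0.2027] [ 0.5893 -0.2066]
sq [ 0.5959 -0.2887] [ 0.5958 -0.2894]
timer [0.4336 0.2219] [0.4362 0.2273]
fuse [ 0.5724 -0.0424] [ 0.5735 -0.0367]
cap [0.5361 0.0889] [0.5364 0.0912]
beakbase [ 0.4528 -0.0059] [ 0.4431 -0.0081]
beakrim [ 0.4427 -0.0052] [ 0.4458 -0.0055]
orange2 [ 0.4906 -0.0867] [ 0.491  -0.0884]
yellow [ 0.399  -0.0867] [ 0.3944 -0.0898]
orange1 [ 0.6674 -0.0768] [ 0.6691 -0.0794]
lb_base [0.4059 0.1222] [0.4044 0.1176]
timT [(52, np.float64(-25.9)), (60, np.float64(-118.0)), (56, np.float64(150.5)), (57, np.float64(57.7))]
timS [(56, np.float64(-118.4)), (49, np.float64(159.8)), (68, np.float64(57.6)), (44, np.float64(-33.6))]
fuT [(44, np.float64(-3.8)), (74, np.float64(-95.0)), (44, np.float64(174.6)), (73, np.float64(84.9))]
fuS [(76, np.float64(-97.4)), (37, np.float64(175.7)), (78, np.float64(83.0)), (38, np.float64(-7.4))]
tray [(320, np.float64(4.7)), (183, np.float64(-85.5)), (319, np.float64(-175.5)), (181, np.float64(94.8))]
trayS [(181, np.float64(-85.7)), (321, np.float64(-175.4)), (180, np.float64(93.2)), (318, np.float64(4.9))]
[[-0.9496  0.3134 -0.0008]
 [ 0.3134  0.9496 -0.0019]
 [ 0.0002 -0.002  -1.    ]]
```

```bash
python3 - <<'E'
from h import *
np.set_printoptions(precision=4,suppress=True)
print('rim',T(342,286,.07),'base',T(343.5,296.5,.0), S(291,240,.07),S(288,290,.002))
print('bottle base',S(185,380,0)); 
for p in [(.536,.09,.0),(.536,.09,.069),(.446,-.006,0),(.446,-.006,.07)]:
    a=(proj('top',p)-[165,145])*3.8; b=(proj('side',p)-[200,110])*3.3; print(p,a,b)
E
```

```text
rim [ 0.4458 -0.0043] base [ 0.4451 -0.0048] [ 0.4458 -0.0055] [ 0.4431 -0.0081]
bottle base [0.5353 0.086 ]
(0.536, 0.09, 0.0) [231.2641 183.3239] [183.1941 382.7555]
(0.536, 0.09, 0.069) [225.224  168.7235] [185.2899 330.6176]
(0.446, -0.006, 0) [343.5416 294.0432] [283.4793 292.2388]
(0.446, -0.006, 0.07) [342.7876 284.4227] [289.5153 238.3672]
```

```bash
python3 -m creep '[3.5,-3.5,0,-7,1, 3.5,-3.5,0,-7,1, 3.5,-3.5,0,-7,1, 3.5,-3.5,0,-7,1, 3.5,-3.5,0,-7,1, 3.5,-3.5,0,-7,1, 3.5,-3.5,0,-7,1, 3.5,-3.5,0,-7,1, 3.5,-3.5,0,-7,1, 3.5,-3.5,0,-4,1, 1.4,-3.5,0,0,1, 0,-3.5,0,0,1, 0,-1.2,0,0,1, 0,0,0,0,1, 0,0,0,0,1]' 25
```

```text
time_s: 1.35
ee_pos: [0.4808, 0.1457, 0.2311]
eef_rot: [0.678, 0.735, 0.0, -0.001]
ft_force: [-0.2, 0.6, 0.8]
finger_gap: 1.003
grasp_force: 0.0
```

```bash
python3 -m creep '[1.8,-1.9,-2,0,1, 1.8,-1.9,-3,0,1, 1.9,-1.9,-3,0,1, 0,0,-3,0,1, 0,0,-2,0,1, 0,0,0,0,1, 0,0,0,0,1]'
```

```text
time_s: 1.93
ee_pos: [0.5349, 0.0902, 0.1001]
eef_rot: [0.676, 0.736, -0.001, -0.001]
ft_force: [-1.4, 0.9, 1.0]
finger_gap: 1.0
grasp_force: 0.0
```

```bash
python3 -m creep '[0.1,-0.1,-2.5,0,1, 0,0,-2.5,0,1, 0,0,-2,0,1, 0,0,-1.5,0,1, 0,0,0,0,1, 0,0,0,0,0, 0,0,0,0,0, 0,0,0,0,0, 0,0,0,0,0, 0,0,0,0,0, 0,0,0,0,0, 0,0,0,0,0, 0,0,0,0,0, 0,0,0,0,0, 0,0,0,0,0]' 25
```

```text
time_s: 3.18
ee_pos: [0.5383, 0.0879, 0.0184]
eef_rot: [0.677, 0.736, 0.001, 0.001]
ft_force: [-1.1, 0.7, 6.1]
finger_gap: 0.418
grasp_force: 25.1
```

```bash
python3 - <<'E'
from h import *
c=snap('side','side1'); a=c['img'][130:260,190:330,::-1]; cv2.imwrite('pics/s1.png',cv2.resize(a,None,fx=4,fy=4,interpolation=cv2.INTER_CUBIC))
E
```

```text
(no output)
```

View pics/s1.png

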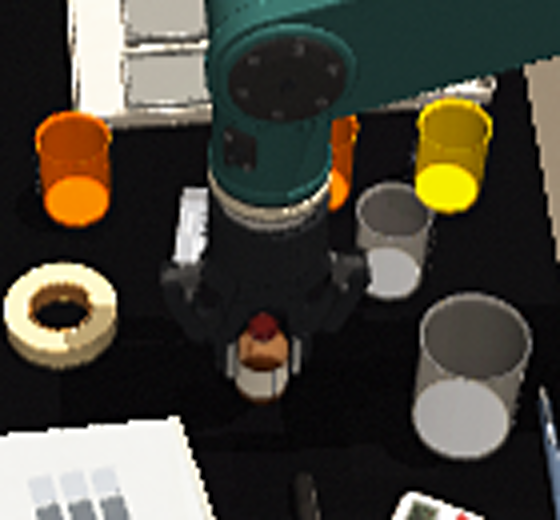

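The bottle is held at its body, near (262,360) in the crop. I'll lift it and carry it to the small round nest.

```bash
python3 -m creep '[0,0,2,0,0, 0,0,3,0,0, 0,0,3,0,0, 0,0,3,0,0, -0.9,-3,2,0,0, -0.9,-3.5,0,0,0, -0.9,-3.5,0,0,0, -0.9,-3.5,0,0,0, -0.9,-3.5,0,0,0, -0.9,-3.5,0,0,0, -0.9,-3.5,0,0,0, -0.9,-3.5,0,0,0, -0.9,-3.5,0,0,0, -0.9,-3.5,0,0,0, 0,-3.5,0,0,0, 0,-1,0,0,0, 0,0,0,0,0, 0,0,0,0,0]'
```

```text
time_s: 4.73
ee_pos: [0.4468, -0.3021, 0.146]
eef_rot: [0.678, 0.735, 0.0, -0.001]
ft_force: [0.1, -0.6, -1.3]
finger_gap: 0.415
grasp_force: 25.3
```

```bash
python3 -m creep '[0,0,-3,0,0, 0,0,-3,0,0, 0,0,-2.5,0,0, 0,0,-1.5,0,0, 0,0,-1,0,0, 0,0,-0.5,0,0, 0,0,-0.4,0,0, 0,0,-0.3,0,0, 0,0,0,0,0]'
```

```text
time_s: 5.48
ee_pos: [0.4475, -0.3023, 0.0249]
eef_rot: [0.677, 0.736, 0.0, 0.001]
ft_force: [-0.5, -0.5, -0.3]
finger_gap: 0.414
grasp_force: 25.3
```

```bash
python3 -m creep '[0,0,-0.2,0,0, 0,0,0,0,0, 0,0,0,0,0]'
```

```text
time_s: 5.73
ee_pos: [0.4473, -0.3027, 0.0229]
eef_rot: [0.677, 0.736, 0.0, 0.001]
ft_force: [0.5, -0.3, -0.1]
finger_gap: 0.414
grasp_force: 25.3
```

```bash
python3 -m creep '[0,0,-0.1,0,0, 0,0,-0.05,0,0, 0,0,0,0,0, 0,0,0,0,0]'
```

```text
time_s: 6.07
ee_pos: [0.4474, -0.3028, 0.0224]
eef_rot: [0.677, 0.736, 0.0, 0.001]
ft_force: [-1.5, 1.3, 4.9]
finger_gap: 0.417
grasp_force: 25.9
```

```bash
python3 -m creep '[0,0,0,0,0.5, 0,0,0,0,0.6, 0,0,0,0,0.8, 0,0,0,0,1, 0,0,0,0,1, 0,0,1.5,0,1, 0,0,3,0,1, 0,0,3,0,1, 0,0,3,0,1, 0,0,2.5,0,1, 0,3,0,0,1, 0,3.5,0,0,1, 0,3.5,0,0,1, 0,3.5,0,0,1, 0,3.5,0,0,1, 0,3.5,0,0,1, 0,3.5,0,0,1, 0,3.5,0,0,1, 0,2.3,0,0,1, 0,0,0,0,1]'
```

```text
time_s: 7.73
ee_pos: [0.4466, -0.0004, 0.1508]
eef_rot: [0.675, 0.738, 0.001, -0.001]
ft_force: [-0.5, 0.5, -0.2]
finger_gap: 1.0
grasp_force: 0.0
```

```bash
python3 - <<'E'
from h import *
c=snap('top','top1'); a=c['img'][145:265,165:375,::-1]; cv2.imwrite('pics/t1.png',cv2.resize(a,None,fx=3.8,fy=3.8,interpolation=cv2.INTER_CUBIC))
print(robot.get_state()['ee_pos'])
E
```

```text
[ 0.44680075 -0.00249862  0.15080593]
```

View pics/t1.png

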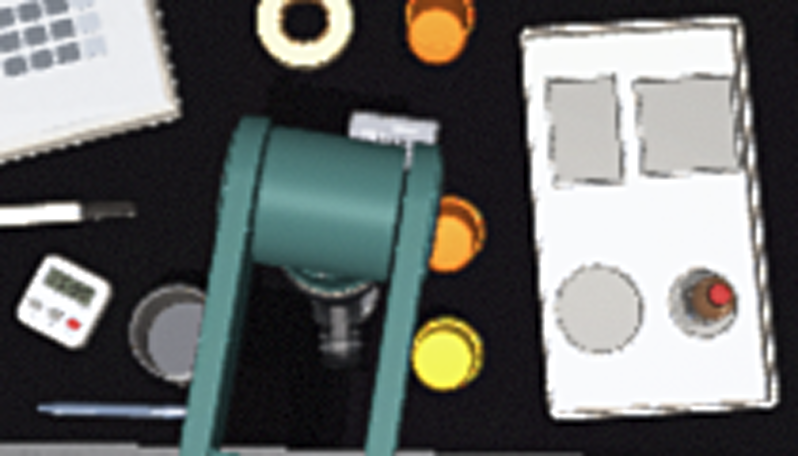

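The bottle stands in the small round nest, with its cap at (720,293). The gripper is above the small beaker.

```bash
python3 -m creep '[-0.1,-0.2,-3,0,1, 0,0,-3,0,1, 0,0,-3,0,1, 0,0,-2.5,0,1, 0,0,-1.5,0,1, 0,0,0,0,1, 0,0,0,0,0, 0,0,0,0,0, 0,0,0,0,0, 0,0,0,0,0, 0,0,0,0,0, 0,0,0,0,0, 0,0,0,0,0, 0,0,0,0,0]' 20
```

```text
time_s: 8.95
ee_pos: [0.4474, -0.0068, 0.0227]
eef_rot: [0.677, 0.736, 0.001, 0.002]
ft_force: [-0.5, -1.0, 6.5]
finger_gap: 0.605
grasp_force: 20.7
```

```bash
python3 -m creep '[0,0,2,0,0, 0,0,3,0,0, 0,0,3,0,0, 0,0,3,0,0, 0,-2,2,0,0, -0.2,-3.5,0,0,0, -0.2,-3.5,0,0,0, -0.2,-3.5,0,0,0, -0.2,-3.5,0,0,0, 0,-3.5,0,0,0, 0,-1.5,0,0,0, 0,0,0,0,0, 0,0,0,0,0]'
```

```text
time_s: 10.03
ee_pos: [0.4378, -0.2165, 0.1506]
eef_rot: [0.678, 0.735, 0.0, -0.0]
ft_force: [-0.1, 0.8, -0.9]
finger_gap: 0.596
grasp_force: 21.4
```

```bash
python3 -m creep '[0.1,0,-3,0,0, 0,0,-3,0,0, 0,0,-2.5,0,0, 0,0,-1.5,0,0, 0,0,-1,0,0, 0,0,-0.7,0,0, 0,0,-0.5,0,0, 0,0,-0.1,0,0, 0,0,0,0,0, 0,0,0,0,0]'
```

```text
time_s: 10.87
ee_pos: [0.4398, -0.2167, 0.029]
eef_rot: [0.677, 0.736, 0.0, 0.001]
ft_force: [-0.2, 0.2, -0.1]
finger_gap: 0.597
grasp_force: 21.4
```

```bash
python3 -m creep '[0,0,-0.2,0,0, 0,0,-0.1,0,0, 0,0,-0.05,0,0, 0,0,0,0,0, 0,0,0,0,0]'
```

```text
time_s: 11.28
ee_pos: [0.44, -0.2171, 0.0267]
eef_rot: [0.677, 0.736, 0.0, 0.002]
ft_force: [-2.5, 1.2, 7.1]
finger_gap: 0.603
grasp_force: 21.8
```

```bash
python3 -m creep '[0,0,0,0,0.7, 0,0,0,0,0.8, 0,0,0,0,1, 0,0,0,0,1, 0,0,1,0,1, 0,0,3,0,1, 0,0,3,0,1, 0,0,3,0,1, 0,0,3,0,1, 0,3,2,0,1, 0,3.5,0,0,1, 0,3.5,0,-3,1, 0,3.5,0,-5,1, 0,3.5,0,-5,1, 0,3.5,0,-5,1, 0,3.5,0,-5,1, 0,3.5,0,-5,1, 0,3.5,0,-5,1, 0,3.5,0,-1,1, 0,3.5,0,0,1]'
```

```text
time_s: 12.95
ee_pos: [0.4387, 0.1654, 0.1752]
eef_rot: [0.863, 0.505, 0.001, 0.0]
ft_force: [1.2, -0.0, -0.1]
finger_gap: 0.997
grasp_force: 0.0
```

```bash
python3 -m creep '[0,3,0,0,1, 0,2.5,0,0,1, 0,0,0,0,1, 0,0,0,0,1]' 30
```

```text
time_s: 13.28
ee_pos: [0.4387, 0.2196, 0.1747]
eef_rot: [0.862, 0.507, -0.0, 0.0]
ft_force: [-0.5, -0.4, 0.0]
finger_gap: 1.001
grasp_force: 0.0
```

```bash
python3 - <<'E'
from h import *
c=snap('side','side2'); a=c['img'][100:300,190:360,::-1]; cv2.imwrite('pics/s2.png',cv2.resize(a,None,fx=3,fy=3,interpolation=cv2.INTER_CUBIC))
E
```

```text
(no output)
```

View pics/s2.png

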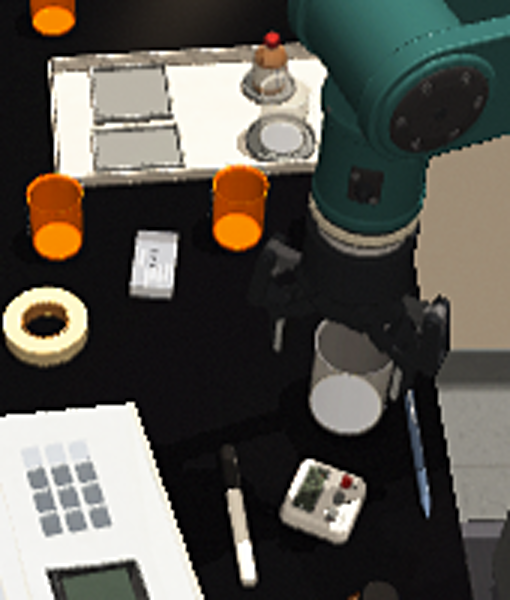

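The beaker is in the large round nest, near (282,135), the bottle is still in place, and the timer is undisturbed.

```bash
python3 -m creep '[-0.2,0.3,-3,0,1, -0.2,0.2,-3,0,1, 0,0,-3,0,1, 0,0,-3,0,1, 0,0,-2.2,0,1, 0,0,-1.5,0,1, 0,0,-1,0,1, 0,0,0,0,1, 0,0,0,0,1]'
```

```text
time_s: 14.08
ee_pos: [0.4354, 0.2229, 0.0077]
eef_rot: [0.863, 0.505, -0.0, 0.0]
ft_force: [0.7, -0.3, -0.5]
finger_gap: 0.999
grasp_force: 0.0
```

```bash
python3 -m creep '[0,0.1,-0.4,0,1, 0,0,0,0,1, 0,0,0,0,0, 0,0,0,0,0, 0,0,0,0,0, 0,0,0,0,0, 0,0,0,0,0, 0,0,0,0,0, 0,0,0,0,0]' 35
```

```text
time_s: 14.83
ee_pos: [0.4357, 0.225, 0.0047]
eef_rot: [0.863, 0.506, 0.001, 0.0]
ft_force: [-0.9, -0.3, 5.7]
finger_gap: 0.671
grasp_force: 36.5
```

```bash
python3 -m creep '[0,0,2,0,0, 0,0,3,0,0, 0,0,3,0,0, 0,0,3,0,0, 0,0,3,0,0, 0,-2,2,0,0, 0,-3.5,0,2,0, 1,-3.5,0,4,0, 1,-3.5,0,4,0, 1,-3.5,0,4,0, 1,-3.5,0,4,0, 1,-3.5,0,4,0, 1,-3.5,0,4,0, 1,-3.5,0,4,0, 1,-3.5,0,4,0, 1,-3.5,0,0,0, 1,-3.5,0,0,0, 1,-3.5,0,0,0, 1,-3.5,0,0,0, 1,-2.5,0,0,0]'
```

```text
time_s: 16.5
ee_pos: [0.5648, -0.2784, 0.1626]
eef_rot: [0.678, 0.735, -0.001, -0.0]
ft_force: [0.5, 0.1, -0.6]
finger_gap: 0.668
grasp_force: 36.9
```

```bash
python3 -m creep '[2,-1.2,0,0,0, 2,0,0,0,0, 0,0,0,0,0, 0,0,0,0,0]'
```

```text
time_s: 16.83
ee_pos: [0.6051, -0.2872, 0.1619]
eef_rot: [0.677, 0.736, -0.0, -0.001]
ft_force: [0.4, 0.3, -0.7]
finger_gap: 0.672
grasp_force: 36.9
```

```bash
python3 - <<'E'
from h import *
c=snap('side','side3'); a=c['img'][80:270,180:360,::-1]; cv2.imwrite('pics/s3.png',cv2.resize(a,None,fx=3,fy=3,interpolation=cv2.INTER_CUBIC))
E
```

```text
(no output)
```

View pics/s3.png

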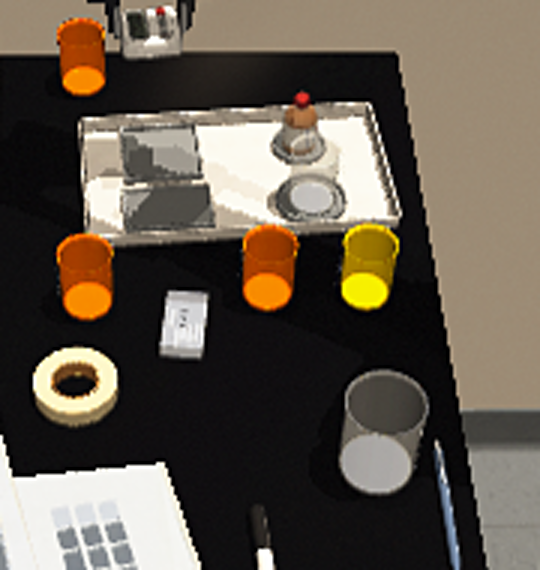

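The timer is held level at (150,30) in the crop. I'll lower it into the square nest.

```bash
python3 -m creep '[-0.5,-0.1,-3,0,0, -0.4,-0.1,-3,0,0, 0,0,-3,0,0, 0,0,-2.5,0,0, 0,0,-1.5,0,0, 0,0,-1,0,0, 0,0,-0.6,0,0, 0,0,-0.4,0,0, 0,0,0,0,0, 0,0,0,0,0]'
```

```text
time_s: 17.72
ee_pos: [0.5967, -0.2897, 0.0148]
eef_rot: [0.677, 0.736, 0.0, 0.001]
ft_force: [0.8, 0.5, -0.5]
finger_gap: 0.672
grasp_force: 36.9
```

```bash
python3 -m creep '[0,0,-0.3,0,0, 0,0,-0.15,0,0, 0,0,-0.1,0,0, 0,0,0,0,0, 0,0,0,0,0]'
```

```text
time_s: 18.13
ee_pos: [0.5964, -0.2895, 0.0088]
eef_rot: [0.677, 0.736, 0.0, 0.001]
ft_force: [-0.9, 1.3, 3.2]
finger_gap: 0.668
grasp_force: 37.5
```

```bash
python3 -m creep '[0,0,0,0,0.75, 0,0,0,0,0.85, 0,0,0,0,0.9, 0,0,0,0,0.9, 0,0,1,0,0.9, 0,0,3,0,0.75, 0,0,3,0,0.75, 0,0,3,0,0.75, 0,0,3,0,0.75, 0,2,2,-2,0.75, -0.3,3.5,0,-2,0.75, -0.4,3.5,0,-2,0.75, -0.4,3.5,0,-2,0.75, -0.4,3.5,0,-2,0.75, -0.4,3.5,0,0,0.75, -0.4,3.5,0,0,0.75, 0,2,0,0,0.75, 0,0,0,0,0.75, 0,0,0,0,0.75]' 30
```

```text
time_s: 19.72
ee_pos: [0.5732, -0.0384, 0.1588]
eef_rot: [0.738, 0.675, 0.0, 0.001]
ft_force: [0.1, 0.3, -0.4]
finger_gap: 0.749
grasp_force: 0.0
```

```bash
python3 - <<'E'
from h import *
c=snap('side','side4'); a=c['img'][80:270,180:360,::-1]; cv2.imwrite('pics/s4.png',cv2.resize(a,None,fx=3,fy=3,interpolation=cv2.INTER_CUBIC))
E
```

```text
(no output)
```

View pics/s4.png

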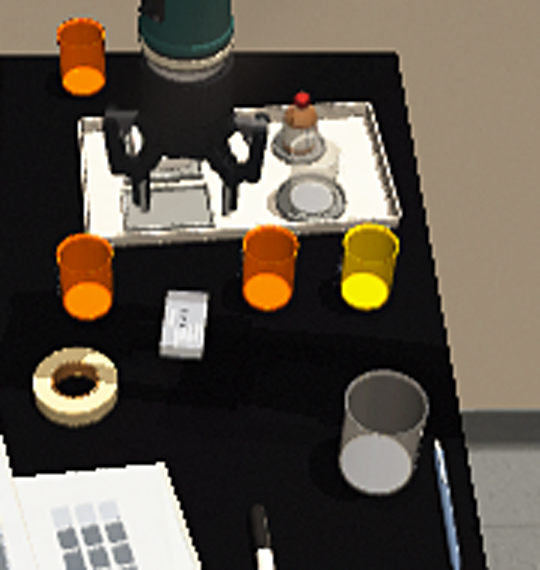

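The fuse box is still at its place, near (185,325) in the crop, and the timer can't be seen behind the hand. I'll descend on the fuse box.

```bash
python3 -m creep '[0,-0.1,-3,0,0.75, 0,0,-3,0,0.75, 0,0,-3,0,0.75, 0,0,-3,0,0.75, 0,0,-2,0,0.75, 0,0,-1,0,0.75, 0,0,-0.3,0,0.75, 0,0,0,0,0.75, 0,0,0,0,0, 0,0,0,0,0, 0,0,0,0,0, 0,0,0,0,0, 0,0,0,0,0, 0,0,0,0,0, 0,0,0,0,0]' 25
```

```text
time_s: 21.02
ee_pos: [0.5748, -0.0408, 0.0072]
eef_rot: [0.739, 0.674, 0.001, 0.002]
ft_force: [0.8, -0.6, 6.4]
finger_gap: 0.464
grasp_force: 26.5
```

```bash
python3 -m creep '[0,0,2,0,0, 0,0,3,0,0, 0,0,3,0,0, 0,0,3,0,0, 0,0,3,-5,0, 0.1,-1.4,0,-6,0, 0.1,-1.5,0,-6,0, 0.1,-1.5,0,-6,0, 0.1,-1.5,0,-6,0, 0.1,-1.5,0,-6,0, 0.1,-1.5,0,-6,0, 0.1,-1.5,0,-6,0, 0.1,-1.5,0,-6,0, 0.2,-1.5,0,-6,0, 0.2,-1.5,0,-6,0, 0.2,-1.5,0,-6,0, 0,0,0,-6,0, 0,0,0,-3,0, 0,0,0,0,0, 0,0,0,0,0]'
```

```text
time_s: 22.68
ee_pos: [0.5868, -0.2041, 0.1446]
eef_rot: [0.999, 0.042, -0.0, -0.0]
ft_force: [-0.5, -0.6, -0.0]
finger_gap: 0.462
grasp_force: 25.8
```

```bash
python3 - <<'E'
from h import *
c=snap('side','side5'); a=c['img'][60:250,180:360,::-1]; cv2.imwrite('pics/s5.png',cv2.resize(a,None,fx=3,fy=3,interpolation=cv2.INTER_CUBIC))
q=robot.get_state()['eef_rot']; print(np.degrees(2*np.arctan2(q[1],q[0]))-90, robot.get_state()['joint_positions'][5])
E
```

```text
-85.16873528186031 1.0606962643871938
```

View pics/s5.png

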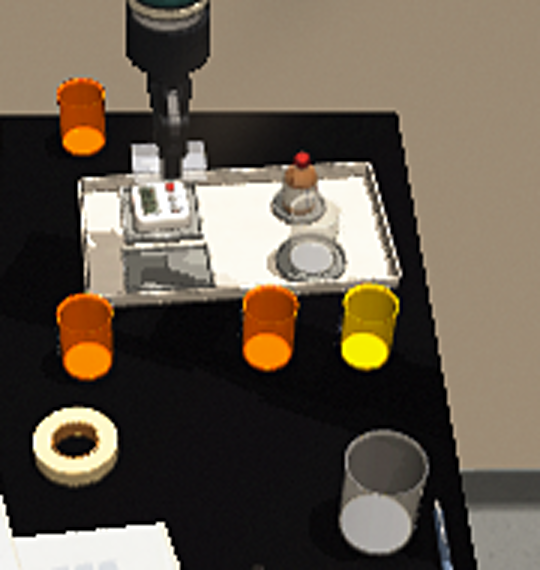

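The timer lies in the square nest at (163,207). The fuse box is held roughly centred at (170,160) and lined up with the oblong nest.

```bash
python3 -m creep '[0.2,0,-3,0,0, 0,0,-3,0,0, 0,0,-2.5,0,0, 0,0,-2,0,0, 0,0,-1,0,0, 0,0,-0.7,0,0, 0,0,-0.4,0,0, 0,0,-0.2,0,0, 0,0,0,0,0, 0,0,0,0,0]'
```

```text
time_s: 23.57
ee_pos: [0.59, -0.2047, 0.0184]
eef_rot: [0.999, 0.041, 0.001, 0.001]
ft_force: [-0.1, -0.4, -0.5]
finger_gap: 0.462
grasp_force: 25.8
```

```bash
python3 -m creep '[0,0,-0.4,0,0, 0,0,-0.2,0,0, 0,0,-0.1,0,0, 0,0,-0.05,0,0, 0,0,0,0,0, 0,0,0,0,0]'
```

```text
time_s: 24.07
ee_pos: [0.5896, -0.2046, 0.0113]
eef_rot: [0.999, 0.041, 0.001, 0.0]
ft_force: [-2.2, 0.7, 5.5]
finger_gap: 0.468
grasp_force: 26.4
```

```bash
python3 -m creep '[0,0,0,0,0.52, 0,0,0,0,0.57, 0,0,0,0,0.6, 0,0,0,0,0.6, 0,0,1,0,0.6, 0,0,2,0,0.6, 0,0,3,0,0.6, 0,0,3,0,0.6, 0,0,3,0,0.6, 0,0,3,0,0.6, -2,3,3,0,0.6, -2,3.5,0,0,0.6, -2,3.5,0,0,0.6, -2,3.5,0,0,0.6, -2,3.5,0,0,0.6, -2,3.5,0,0,0.6, 0,3.5,0,0,0.6, 0,3.5,0,0,0.6, 0,0,0,0,0.6, 0,0,0,0,0.6]'
```

```text
time_s: 25.73
ee_pos: [0.471, 0.0688, 0.1868]
eef_rot: [0.999, 0.043, 0.001, 0.0]
ft_force: [-0.1, 1.0, 0.1]
finger_gap: 0.602
grasp_force: 0.0
```

```bash
python3 - <<'E'
from h import *
c=snap('top','top2'); a=c['img'][145:265,165:375,::-1]; cv2.imwrite('pics/t2.png',cv2.resize(a,None,fx=3.8,fy=3.8,interpolation=cv2.INTER_CUBIC))
c=snap('side','side6'); a=c['img'][60:310,180:360,::-1]; cv2.imwrite('pics/s6.png',cv2.resize(a,None,fx=2.4,fy=2.4,interpolation=cv2.INTER_CUBIC))
E
```

```text
(no output)
```

View pics/t2.png

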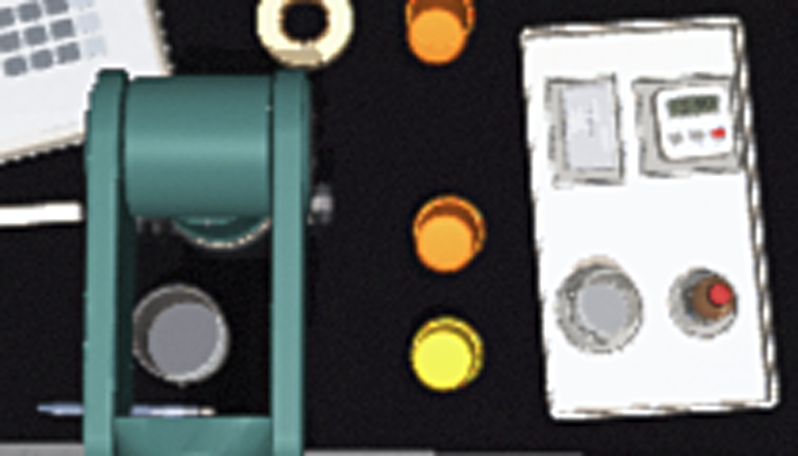

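View pics/s6.png

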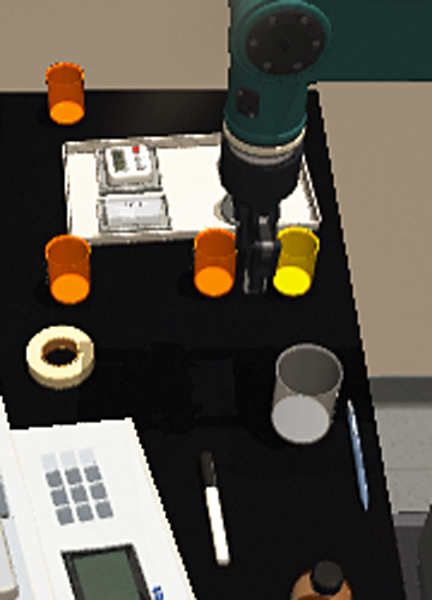

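All four items are seated: fuse box (587,130), timer (695,123), beaker (602,305) and bottle (715,295) in the top crop. The large beaker and large bottle still stand where they were. I'll hand in now.

```bash
python3 -c "
from station import robot
print(robot.hand_in())"
```

```text
the job is handed in; nothing more can be done
None
```

The photometer kit is made up in the tray: the final pictures show all four items in their nests and the large bottle and large beaker standing where they were; the job was handed in at about 26 s, and no verdict came back.

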